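Set a peghead blank to the scribed line

ROBOT

A 6-joint arm with a two-finger parallel gripper is mounted at the origin on the work surface. World frame = base frame: x ahead of the robot, y to its left, z up, the work surface at z = 0. Lengths are in m, angles in rad, forces in N, time in s.
With the tool pointing down it reaches from about 0.25 to 0.725 m from the base axis. Payload 4 kg.
Tool frame: the origin (TCP) lies on the front face of the gripper's body, between the roots of the fingers; the fingertips stand 73 mm ahead of it and the grasp point (between the pads) lies 54 mm ahead of it; z points along the fingers, y is the line along which they close (so a half turn about z gives the same grasp; the last joint's range is limited). The gripper opens to 85 mm and grips with 20 to 120 N. Pads are 22 mm wide; open, the fingers measure 114 mm over their backs; the gripper's body (76 mm by 85 mm) begins 54 mm behind the grasp point. The pads swing forward as they close: fully open they stand 13 mm farther back than shut.
Start: joints at [1.116, 0.241, 0.005, 1.335, 0, 1.571], TCP at [0.22, 0.449, 0.304] pointing down, gripper open.
Joint ranges: [-2.72, 2.72], [-1.05, 1.87], [-1.09, 1.28], [-1.99, 2.15], [-1.42, 1.44], [-3.14, 3.14]. Speed limits (rad/s): [2.79, 2.79, 3.14, 3.14, 3.14, 3.14].

INTERFACE

Orientations are given as a unit quaternion [x, y, z, w].
In Python, from workcell import bot gives the robot as it stands. The module is installed in compiled form; this text tells all that it offers.
- The arm moves only by the tool step_arm, never from a script. Its argument "rows" is a list of rows, each a list of 2 entries, a list of its own where there are three numbers: the shift along the tool's x, y, z in mm, then the turn about the tool's z in degrees. A call has 1 to 12 rows; each row is the pose to reach, as a shift and turn from the pose commanded when the call began, along the tool's axes at that moment; what a row does not reach only later rows make up. A row lasts 1/8 s, in which the tool goes at most 62.5 mm and 10.7 degrees, less where a joint would pass 70% of its speed; a pose out of reach is approached as far as the arm can. A call with a gripper value outside its range is refused whole. "claw" is the gripper's target within -1 to 1 (shut at 1, half-way at 0, fully open at -1), set as the call begins (left out, the last holds). The fingers move at their own pace and stop on an object; the grip force is fixed at half the most. Time passes only in rows, so rows that repeat a pose let the fingers close. It gives the time, the measured TCP pose, the force, the opening and the grip force at its end, in the units of the state.
- bot.get_obs(): the state, without advancing time (a new reading comes with each control period).
- bot.camera(name): name is "scene" or "top" or "wrist"; returns (picture, depth): 480x640x3 uint8, red, green, blue; 480x640 float32, m along the optical axis (not along the pixel's ray), 0 where there is no reading.
- bot.camera_params(name): a dict with "fx", "fy", "cx", "cy" (pixels), "pose" (4x4, takes a point from camera to world coordinates). Camera axes: x right, y up, looking along -z (the intrinsics and any distortion apply to the point x, -y, -z); pixel columns grow to the right and rows downward; lengths in m; the calibration is good to about 2 mm. A picture is of the moment at which its call begins: read the wrist's pose just before it. camera_params takes no time and is no camera call; for the wrist camera it gives the pose at the moment of the call.
- bot.job_done(): hands the job in; it is judged then, once.
Trained networks look in the newest picture that a camera, given by its name, has taken for a name from the list of things; names that differ only in an ending like _2 or _b are one class to them, and where a whole thing is asked for, a point or a joint stands for the part that bears it (a point fixed in the world has none). Each returns a list of dicts, best first, with "score" (0 to 1); they miss things now and then, are a little off and sometimes report something else, mostly with a low value. They report only what shows in the picture. A call takes as long as a camera call. They do not tell look-alikes from the thing itself.
- bot.trace(target, camera): "pixels" (480x640 bool, what is visible of it) and "uv" ([column, row] in pixels, amid what is visible of it).
The state is a dict: "clock": time; "joint_pos": joint angles; "joint_vel": joint speeds; "tau": joint torques, N m; "eef_pos": TCP position; "tool_rot": TCP orientation; "ft_force": force on the tool from outside, world axes, zero at the start; "ft_torque": the same for the moment, N m; "grip_width": finger opening in m; "grasp_force": force on a finger pad.
Only numpy, scipy, OpenCV 4.12 (cv2) and the standard library are available. Lean on these libraries where they do the work, as an engineer would, in place of code of your own. Each camera call takes 0.05 s, during which the arm holds its last target. There are 200 camera calls.

TASK

Set up the slotted wooden peghead blank for marking. Keeping it flat on the plywood board, first push it sideways until its whole long side bears on the fence and press it there firmly but gently for a moment (about 10 N, never more than 14 N), while it is still short of the sprung white shoe. Then push it along the fence, in between the fence and the sprung shoe, until its front edge meets the line scribed across the board; there is no stop, so do not run past the line. Leave it there flush with the fence, and do not knock the bottle, jars, weight and offcut around it.

Things in the scene. Friction and masses are not known exactly. Their poses are not given: they have to be found in the camera images.
- board: Fixed plywood marking-out board, 190 (x) by 430 (y) by 18 mm thick, on the bench; origin at the centre of its underside. Its y axis is the feed direction (towards the scribed line), its x axis points across the board to the fence, roughly away from the robot.
- fence: Fixed fence along the board's y, 410 mm long, 12 mm above the board: a steel bar 15 mm wide (from 2 mm on the -x side to 13 mm beyond the origin in x) carrying a 6 mm dark wood facing strip on its -x side, which the blank bears on. The strip is jacked out by an unmeasured 0 to 14 mm, screwed fast: its face lies 10 to 24 mm from the origin. Waxed, rigid. Origin: centre of underside.
- line (a point): Point on the board's top face on the scribed line, a thin dark line right across the board (parallel to the board's x). The middle of the blank's lower front edge belongs on this line, at this point or up to 14 mm to -x of it, depending on the facing strip. Axes as the board.
- shoe (a point): Corner of the sprung white shoe opposite the fence (1.5 to 10.5 mm above the board), 40 mm before the line: its 25 mm flat starts here, its lead-in slopes back 55 mm (y) and 18 mm (x). At rest 31 to 45 mm from the facing strip; slides back (-x) up to 20 mm on a spring, 2.5 N plus 0.25 N per mm. Passing takes 2 to 9 N. Its housing, 90 mm wide, 19 mm over the board, starts 45 mm behind.
- blank_center (a point): Centre (half-way up) of the loose peghead blank: a medium-brown wooden block with two long slots in its top, 46 (x) by 130 (y, its long axis) by 30 mm high, 0.11 to 0.22 kg, friction on the waxed board and fence 0.28 to 0.42. It lies flat on the board, skewed, clear of the fence, short of the shoe. Its +y end is the front.
- blank_nose (a point): Middle of the lower front edge of the blank (65 mm ahead of its centre along its y, at its underside). Axes as the blank.
- weight_mid (a point): Bystander: brass cylinder weight, 36 mm diameter, 35 mm high, standing on the board beyond the line; point on its axis 15 mm up.
- glue_mid (a point): Bystander: white glue bottle, 52 mm diameter, 130 mm high, beyond the fence; point on its axis 15 mm up.
- stain_mid (a point): Bystander: amber jar, 56 mm diameter, 55 mm high; point on its axis 15 mm up.
- varnish_mid (a point): Bystander: clear jar with brass lid, 60 mm diameter, 60 mm high; point on its axis 15 mm up.
- offcut_mid (a point): Bystander: dark wood offcut 30 by 70 by 22 mm lying on the bench on the robot's side of the board; point 15 mm up at its middle.
There are look-alikes about, which are no part of the job. What is shaped like the part that bears blank_center but orange or purple is not meant.

How it is judged:
On the way, in this order (a step that is already met when the one before it is completed fails the run):
1. the blank's long side is pressed flush on the fence with more than 5 N, still short of the shoe (contact force between blank and fence above 5 N and angle between the y axis of blank_nose and the y axis of line, either way round below 0.025 rad and y of blank_nose in the frame of line below -0.095 m), for 0.4 s.
2. the blank's front edge is on the line, within 2.5 mm, its side bearing on the fence (y of blank_nose in the frame of line between -0.0025 and 0.0025 m and contact force between blank and fence above 1 N), for 0.2 s.
At the end, for the whole second after the job is handed in: The blank lies flat on the board, its front edge within 2.5 mm of the scribed line, its long side bearing on the fence (the shoe holds it there with over 1 N) and parallel to it within 0.025 rad (all of step 2 and angle between the y axis of blank_nose and the y axis of line, either way round below 0.025 rad and z of blank_nose in the frame of line below 0.002 m and angle between blank_center's own z axis and vertical below 0.03 rad); the robot touches nothing.
It fails at once if the blank pressed on the fence with more than 14 N (contact force between blank and fence above 14 N).
It fails at once if the blank pushed more than 4 mm past the line (y of blank_nose in the frame of line above 0.004 m).
It fails at once if the blank lifted more than 8 mm off the board or tipped (z of blank_center in the frame of line above 0.023 m or angle between blank_center's own z axis and vertical above 0.2 rad).
It fails at once if a bystander (weight, bottle, jar, offcut) knocked more than 20 mm (distance of any of weight_mid, glue_mid, stain_mid, varnish_mid, offcut_mid from where it was at the start of the episode above 0.02 m).
It also fails if it takes over 72 s, if anything falls off the work surface, if the arm or the gripper's body presses on something with over 40 N, if the wrist force passes 120 N, or if a joint passes its speed limit or range.

## Working session

There is one attempt and no reset: what is moved stays moved. The work goes in short steps, Python scripts to look and compute and a tool call to move; the robot and the scene stay as the last step left them, time stands still between calls to the robot, and variables do not carry over. Pictures are saved under pics/ and viewed, at most 10 in all, crops included, and the job is handed in when it is done.

Besides the shell and the picture viewer there is one more tool, called after "Emit:" as name(argument=value, ...) on one line, values as JSON. step_arm: Moves the arm, as the interface text tells. Its arguments: {"type":"object","properties":{"rows":{"type":"array"},"claw":{"type":"number"}},"required":["rows"]}

```bash
mkdir -p pics; cat > h.py <<'E'
import numpy as np,cv2
from workcell import bot
def cloud(name):
    P=bot.camera_params(name); rgb,d=bot.camera(name)
    v,u=np.mgrid[0:480,0:640]
    c=np.stack([(u-P['cx'])/P['fx']*d,-(v-P['cy'])/P['fy']*d,-d],-1)
    T=np.array(P['pose']); w=c@T[:3,:3].T+T[:3,3]
    w[d==0]=np.nan
    return rgb,d,w,P
def save(n,rgb,s=1): cv2.imwrite('pics/'+n,cv2.resize(rgb[...,::-1],None,fx=s,fy=s,interpolation=cv2.INTER_CUBIC))
E
python3 - <<'E'
from h import *
np.set_printoptions(precision=4,suppress=True)
o=bot.get_obs();print(o['clock'],o['eef_pos'],o['tool_rot'],o['ft_force'])
for n in ['top','scene']:
    rgb,d,w,P=cloud(n); save(n+'0.png',rgb); np.savez(n+'.npz',rgb=rgb,w=w)
    print(n,P['fx'],np.array(P['pose']))
    for t in ['blank_center','board','fence','shoe','line','weight_mid','glue_mid','stain_mid','varnish_mid','offcut_mid']:
        for r in bot.trace(t,n)[:3]:
            m=r['pixels']; print(t,round(r['score'],2),np.round(r['uv']),m.sum(),np.nanmedian(w[m],0))
E
```

```text
0.0 [0.2194 0.4487 0.303 ] [ 0.2254  0.9743 -0.001  -0.0002] [ 1.0187 -1.4186  0.0501]
top 476.2466632992937 [[-0.0285  0.9858 -0.1658  0.4112]
 [-0.9995 -0.0309 -0.0119  0.0281]
 [-0.0168  0.1653  0.9861  0.8011]
 [ 0.      0.      0.      1.    ]]
blank_center 0.91 [472. 196.] 2556 [ 0.5863 -0.233   0.0298]
blank_center 0.68 [442. 359.] 2910 [ 0.3236 -0.1605  0.0298]
blank_center 0.6 [339. 234.] 2513 [ 0.5235 -0.0051  0.048 ]
board 0.56 [270. 206.] 25398 [0.5771 0.108  0.0191]
fence 0.87 [288. 181.] 3702 [0.6214 0.0715 0.0302]
shoe 0.7 [234. 216.] 706 [0.5654 0.1596 0.0287]
line 0.69 [270. 205.] 25265 [0.577  0.108  0.0191]
weight_mid 0.61 [173. 218.] 507 [0.5613 0.2622 0.0528]
glue_mid 0.95 [226. 102.] 1443 [0.7415 0.1641 0.0852]
stain_mid 0.88 [357. 122.] 1062 [ 0.7015 -0.0431  0.0545]
varnish_mid 0.68 [299. 124.] 1224 [0.7065 0.0519 0.0595]
offcut_mid 0.81 [182. 280.] 846 [0.4598 0.2514 0.0223]
scene 459.66880687356223 [[ 0.5949 -0.518   0.6146  1.0715]
 [ 0.8038  0.3881 -0.4508 -0.3473]
 [-0.005   0.7622  0.6473  0.5876]
 [ 0.      0.      0.      1.    ]]
blank_center 0.95 [170. 229.] 1471 [ 0.3407 -0.1677  0.0271]
blank_center 0.82 [193. 335.] 2444 [ 0.6023 -0.2402  0.0281]
blank_center 0.76 [292. 247.] 2006 [ 0.5354 -0.0126  0.0447]
board 0.76 [350. 252.] 13629 [0.5951 0.0846 0.0172]
fence 0.66 [349. 261.] 2971 [0.6203 0.0543 0.0279]
shoe 0.94 [371. 226.] 461 [0.567  0.1567 0.0264]
line 0.91 [354. 250.] 13409 [0.5962 0.0873 0.0172]
weight_mid 0.76 [415. 201.] 367 [0.5692 0.2568 0.0444]
glue_mid 0.71 [458. 265.] 1934 [0.7616 0.1552 0.0667]
stain_mid 0.65 [340. 319.] 1369 [ 0.7197 -0.0543  0.0472]
varnish_mid 0.65 [385. 293.] 1501 [0.7252 0.0398 0.0467]
offcut_mid 0.82 [372. 192.] 459 [0.4633 0.248  0.019 ]
```

View pics/top0.png

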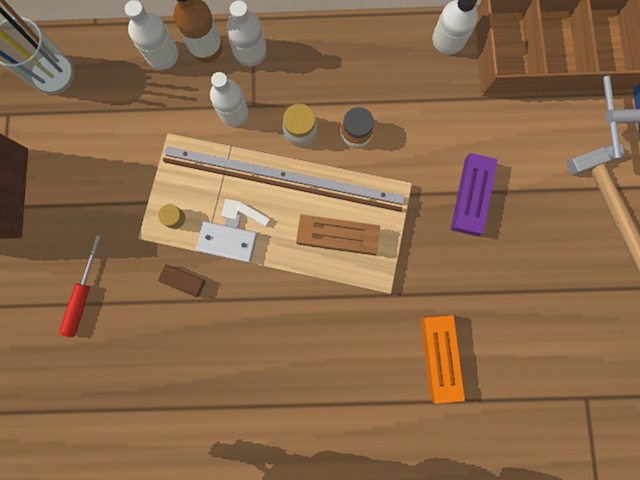

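```bash
python3 - <<'E'
from h import *
rgb=np.load('top.npz')['rgb']
save('top0c.png',rgb[150:290,160:430],2.9)
E
```

```text
(no output)
```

View pics/top0c.png

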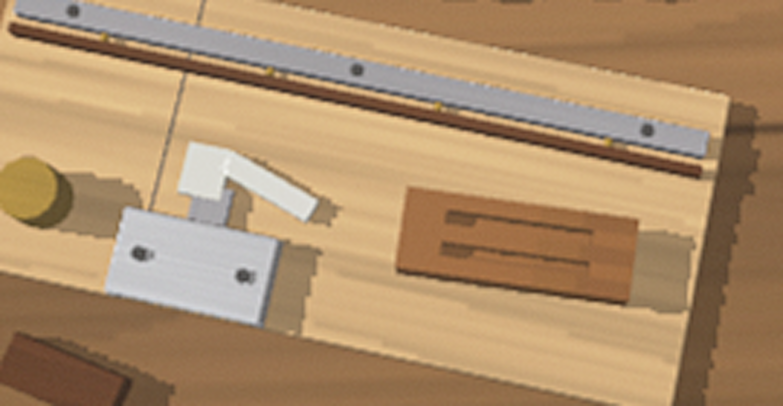

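The picture shows the brown blank at (339,234), the purple look-alike at (472,196) and the orange one at (442,359). I choose the brown blank, and the crop confirms it lies on the board with two slots. The scribed line runs from (230,147) to (214,220), the shoe is near (240,212), and the fence facing is above the blank.

```bash
cat >> h.py <<'E'
def rect(p):
    r=cv2.minAreaRect((p[:,:2]*1000).astype(np.float32)); return np.array(r[0]),r[1],cv2.boxPoints(r)
E
python3 - <<'E'
from h import *
np.set_printoptions(precision=2,suppress=True)
for n in ['top','scene']:
    f=np.load(n+'.npz'); rgb=f['rgb'].astype(int); w=f['w']; W=w*1000
    x,y,z=W[...,0],W[...,1],W[...,2]
    g=(x>420)&(x<720)&(y>-150)&(y<320)
    print(n,'board z',np.nanmedian(z[g&(z>12)&(z<24)]))
    zb=np.nanmedian(z[g&(z>12)&(z<24)])
    b=g&(z>zb+24)&(z<zb+35)&(x>470)&(x<600)&(y>-100)&(y<90)
    print('blank',b.sum(),np.median(z[b]),*rect(w[b]))
    fm=g&(z>zb+8)&(z<zb+16)&(x>540)
    if n=='top':
        # fence: steel vs strip separated by color
        k,l=cv2.connectedComponents(fm.astype(np.uint8))
        for i in range(1,k):
            m=l==i
            if m.sum()>150: print('comp',m.sum(),*rect(w[m]),rgb[m].mean(0))
        # board outline
        bm=g&(z>zb-4)&(z<zb+40)
        k,l,s,_=cv2.connectedComponentsWithStats(bm.astype(np.uint8)); i=1+s[1:,4].argmax()
        print('board',*rect(w[l==i]))
        # line: dark pixels on board near u 205-240, v 190-222 
        for v in list(range(146,155))+list(range(176,222,5)):
            row=rgb[v,195:245].sum(1); j=row.argmin(); print(v,195+j,row[j],int(np.median(row)),W[v,195+j])
E
```

```text
top board z 18.667947301403423
blank 1908 48.55786980048299 [525.    -4.91] (130.18849182128906, 46.65729904174805) [[490.62 -64.91]
 [536.55 -73.09]
 [559.38  55.08]
 [513.45  63.26]]
comp 3206 [625.34  84.31] (410.3339538574219, 28.029144287109375) [[ 562.14 -111.39]
 [ 589.34 -118.16]
 [ 688.54  280.  ]
 [ 661.34  286.78]] [149.69 136.04 128.47]
comp 647 [561.4  147.49] (79.70490264892578, 43.9525146484375) [[529.33 115.2 ]
 [571.59 103.14]
 [593.47 179.78]
 [551.21 191.85]] [210.54 208.38 201.63]
board [572.33  97.35] (430.0587463378906, 190.5676727294922) [[ 428.14  -88.46]
 [ 613.11 -134.28]
 [ 716.52  283.16]
 [ 531.54  328.99]]
146 237 314 506 [692.53 163.74  -0.05]
147 241 340 505 [690.88 156.89  -1.3 ]
148 230 379 512 [683.3  172.91  17.18]
149 230 373 516 [680.98 172.63  18.7 ]
150 230 388 518 [679.07 172.57  19.06]
151 229 414 519 [677.22 174.22  19.4 ]
152 229 380 519 [675.65 174.34  18.76]
153 229 399 516 [674.18 174.52  17.83]
154 229 396 509 [671.73 174.15  19.8 ]
176 235 149 500 [631.13 163.09  24.63]
181 222 358 523 [624.6  186.14  19.34]
186 220 417 536 [616.17 189.67  18.62]
191 219 377 519 [nan nan nan]
196 218 385 498 [598.94 193.04  18.43]
201 217 402 523 [590.58 194.92  17.39]
206 215 415 541 [581.75 197.96  18.8 ]
211 238 382 546 [571.76 159.05  19.61]
216 241 351 516 [562.93 153.93  20.33]
221 208 319 495 [556.79 210.01  17.02]
scene board z 16.83050182864604
blank 1290 46.32113626908807 [523.88  -5.48] (131.03509521484375, 50.74525833129883) [[487.29 -65.47]
 [537.24 -74.46]
 [560.46  54.5 ]
 [510.52  63.49]]
```

Emit:
step_arm(rows=[[[-42,-28,10],-1.2],[[-84,-57,20],-2.4],[[-126,-85,30],-3.6],[[-168,-114,40],-4.8],[[-210,-142,50],-6],[[-252,-171,60],-7.2],[[-293,-199,70],-8.5],[[-335,-228,80],-9.7],[[-377,-256,90],-11],[[-419,-285,100],-12.1],[[-419,-285,100],-12.1],[[-419,-285,100],-12.1]], claw=1)

```text
clock: 2.6
eef_pos: [0.4705, 0.0091, 0.2038]
tool_rot: [0.122, 0.993, 0.0, -0.0]
ft_force: [-1.1, 0.0, -0.6]
grip_width: 0.0
grasp_force: 0.0
```

Emit:
step_arm(rows=[[[0,0,30],0],[[0,0,60],0],[[0,0,85],0],[[0,0,100],0],[[0,0,106],0],[[0,0,108.5],0],[[0,0,108.5],0],[[0,0,108.5],0]])

```text
clock: 3.6
eef_pos: [0.4713, 0.0092, 0.0961]
tool_rot: [0.121, 0.993, 0.0, 0.001]
ft_force: [-0.0, -0.8, -0.1]
grip_width: 0.0
grasp_force: 0.0
```

```bash
python3 - <<'E'
from h import *
o=bot.get_obs();print(o['clock'],o['eef_pos'],o['ft_force'])
rgb,d,w,P=cloud('wrist');a=rgb
rgb,d,w,P=cloud('top'); 
save('w1.png',np.hstack([cv2.resize(a,(400,300)),cv2.resize(rgb[120:300,130:430],(400,240))[0:240] if 0 else cv2.copyMakeBorder(cv2.resize(rgb[120:300,130:430],(400,240)),0,60,0,0,0)]))
E
```

```text
3.6 [0.47131466 0.00918452 0.09606696] [-0.02310558 -0.84516759 -0.07970301]
```

View pics/w1.png

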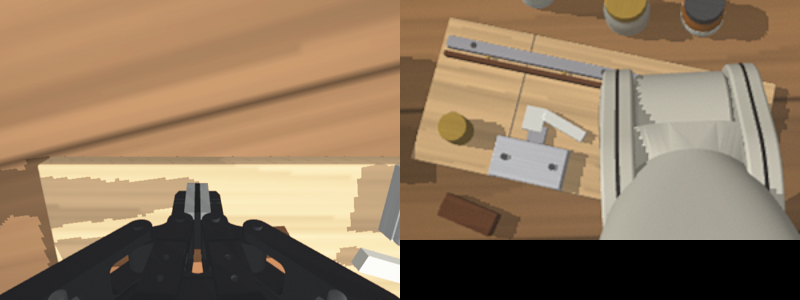

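Emit:
step_arm(rows=[[[-7,0,0],0],[[-14,0,0],0],[[-18,0,0],0],[[-21,0,0],0],[[-24,0,0],0],[[-28,0,0],0],[[-32,0,0],0],[[-36,0,0],0],[[-40,0,0],0],[[-44,0,0],0],[[-47,0,0],0],[[-49,0,0],0]])

```text
clock: 5.2
eef_pos: [0.5186, -0.0028, 0.0954]
tool_rot: [0.122, 0.993, 0.0, -0.0]
ft_force: [-0.8, -0.8, 1.0]
grip_width: -0.0001
grasp_force: 0.4
```

```bash
python3 - <<'E'
from h import *
np.set_printoptions(precision=2,suppress=True)
o=bot.get_obs();print(o['clock'],o['eef_pos'],o['ft_force'])
rgb,d,w,P=cloud('scene'); save('s2.png',rgb[130:380,200:500],2.6)
W=w*1000;x,y,z=W[...,0],W[...,1],W[...,2]
b=(z>44)&(z<50)&(x>500)&(x<620)&(y>-110)&(y<100)&(rgb[...,0].astype(int)>rgb[...,2]+30)
print(b.sum(),*rect(w[b]))
E
```

```text
5.2 [ 0.52 -0.    0.1 ] [-0.78 -0.77  0.99]
1165 [544.11 -12.35] (130.29205322265625, 63.291015625) [[497.14 -67.48]
 [558.41 -83.35]
 [591.08  42.78]
 [529.81  58.65]]
```

View pics/s2.png

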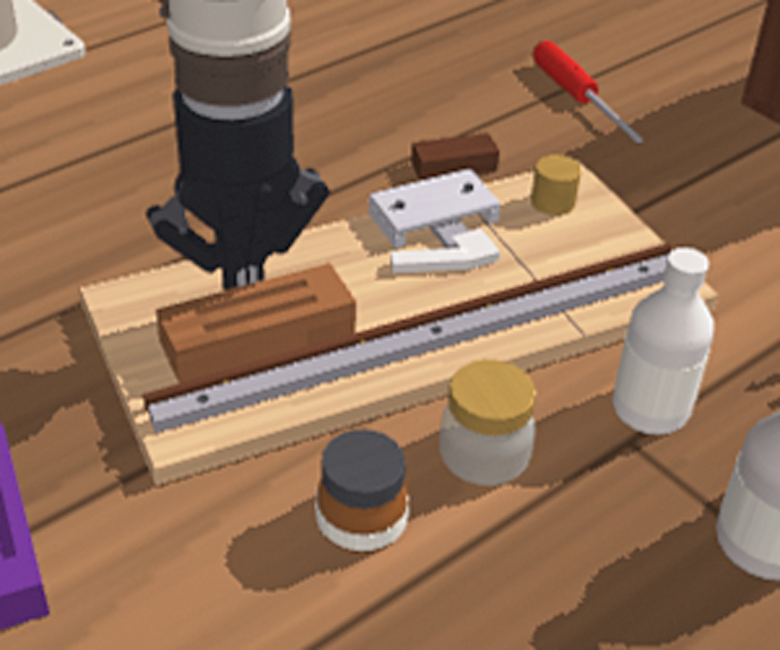

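Emit:
step_arm(rows=[[[-2,0,0],0],[[-4,0,0],0],[[-5.5,0,0],0],[[-7,0,0],0],[[-8,0,0],0],[[-9,0,0],0]])

```text
clock: 6.0
eef_pos: [0.5272, -0.0049, 0.0954]
tool_rot: [0.122, 0.993, -0.0, -0.0]
ft_force: [-0.9, -0.1, 0.3]
grip_width: -0.0
grasp_force: 0.3
```

Emit:
step_arm(rows=[[[-0.5,0,0],0],[[-1,0,0],0]])

```text
clock: 6.25
eef_pos: [0.5281, -0.0051, 0.0954]
tool_rot: [0.121, 0.993, 0.0, -0.0]
ft_force: [0.0, 0.8, -0.6]
grip_width: -0.0001
grasp_force: 0.3
```

Emit:
step_arm(rows=[[[-0.3,0,0],0],[[-0.6,0,0],0],[[-0.6,0,0],0]])

```text
clock: 6.62
eef_pos: [0.5287, -0.0053, 0.0954]
tool_rot: [0.122, 0.993, 0.0, 0.0]
ft_force: [-0.7, -0.3, 0.1]
grip_width: 0.0002
grasp_force: 0.3
```

Emit:
step_arm(rows=[[[-0.3,0,0],0],[[-0.6,0,0],0],[[-0.6,0,0],0]])

```text
clock: 7.0
eef_pos: [0.5293, -0.0054, 0.0954]
tool_rot: [0.121, 0.993, -0.0, 0.0]
ft_force: [-1.0, 0.7, 0.8]
grip_width: -0.0002
grasp_force: 0.3
```

Emit:
step_arm(rows=[[[-0.3,0,0],0],[[-0.6,0,0],0],[[-0.6,0,0],0]])

```text
clock: 7.38
eef_pos: [0.5295, -0.0055, 0.0953]
tool_rot: [0.121, 0.993, 0.0, -0.0]
ft_force: [-1.8, 1.1, 2.0]
grip_width: -0.0004
grasp_force: 1.2
```

Emit:
step_arm(rows=[[[-0.3,0,0],0],[[-0.5,0,0],0],[[-0.5,0,0],0]])

```text
clock: 7.75
eef_pos: [0.5295, -0.0055, 0.0953]
tool_rot: [0.121, 0.993, 0.0, -0.001]
ft_force: [-5.6, 1.8, 4.1]
grip_width: -0.0002
grasp_force: 2.6
```

Emit:
step_arm(rows=[[[-0.3,0,0],0],[[-0.5,0,0],0],[[-0.5,0,0],0]])

```text
clock: 8.12
eef_pos: [0.5296, -0.0056, 0.0952]
tool_rot: [0.121, 0.993, 0.0, -0.001]
ft_force: [-6.1, 1.4, 4.0]
grip_width: -0.0003
grasp_force: 3.1
```

Emit:
step_arm(rows=[[[-0.3,0,0],0],[[-0.5,0,0],0],[[-0.5,0,0],0]])

```text
clock: 8.5
eef_pos: [0.5297, -0.0056, 0.0951]
tool_rot: [0.121, 0.993, 0.0, -0.002]
ft_force: [-7.8, 2.1, 4.5]
grip_width: -0.0003
grasp_force: 3.6
```

Emit:
step_arm(rows=[[[0,0,0],0],[[0,0,0],0]])

```text
clock: 8.75
eef_pos: [0.5296, -0.0056, 0.0951]
tool_rot: [0.121, 0.993, 0.0, -0.002]
ft_force: [-7.5, 1.9, 5.1]
grip_width: -0.0001
grasp_force: 3.6
```

Emit:
step_arm(rows=[[[-0.3,0,0],0],[[-0.5,0,0],0],[[-0.5,0,0],0]])

```text
clock: 9.12
eef_pos: [0.5297, -0.0056, 0.095]
tool_rot: [0.121, 0.993, 0.0, -0.002]
ft_force: [-7.4, 2.1, 5.4]
grip_width: -0.0002
grasp_force: 4.1
```

Emit:
step_arm(rows=[[[-0.3,0,0],0],[[-0.3,0,0],0],[[-0.3,0,0],0],[[-0.3,0,0],0]])

```text
clock: 9.62
eef_pos: [0.5297, -0.0056, 0.0949]
tool_rot: [0.121, 0.993, 0.0, -0.003]
ft_force: [-8.9, 2.8, 4.8]
grip_width: 0.0002
grasp_force: 4.3
```

```bash
python3 - <<'E'
from h import *
np.set_printoptions(precision=2,suppress=True)
o=bot.get_obs();print(o['clock'],o['eef_pos'],o['ft_force'])
rgb,d,w,P=cloud('scene'); save('s3.png',rgb[180:330,200:420],3.5)
W=w*1000;x,y,z=W[...,0],W[...,1],W[...,2]
b=(z>44)&(z<50)&(x>525)&(x<620)&(y>-110)&(y<100)&(rgb[...,0].astype(int)>rgb[...,2]+30)
print(b.sum(),*rect(w[b]))
E
```

```text
9.625 [ 0.53 -0.01  0.09] [-8.86  2.75  4.84]
1174 [560.86 -16.17] (130.92245483398438, 52.44845962524414) [[520.13 -73.74]
 [571.14 -85.93]
 [601.59  41.4 ]
 [550.58  53.6 ]]
```

View pics/s3.png

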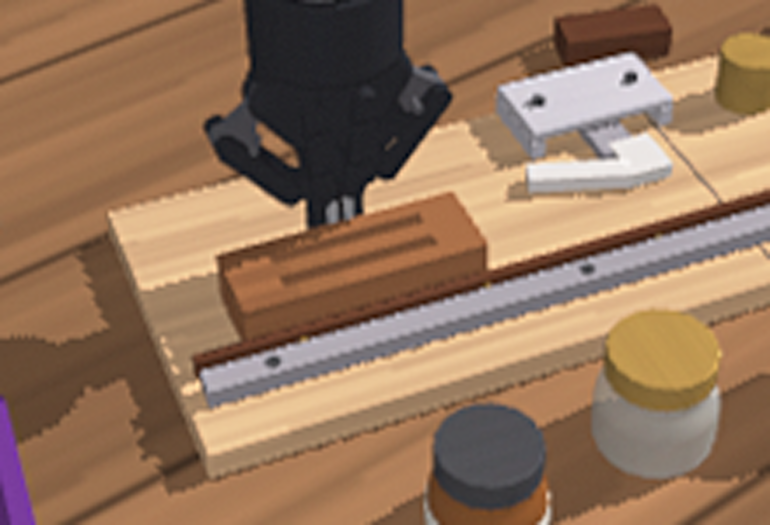

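Emit:
step_arm(rows=[[[-0.2,0,0],0],[[-0.4,0,0],0],[[-0.4,0,0],0],[[-0.4,0,0],0],[[-0.4,0,0],0],[[-0.4,0,0],0]])

```text
clock: 10.42
eef_pos: [0.5298, -0.0057, 0.0949]
tool_rot: [0.121, 0.993, 0.0, -0.003]
ft_force: [-10.4, 3.4, 5.7]
grip_width: -0.0001
grasp_force: 4.8
```

Emit:
step_arm(rows=[[[1,0,0],0],[[2,0,0],0],[[4,0,0],0],[[8,0,0],0],[[16,0,-5],0],[[16,0,-30],0],[[16,0,-55],0],[[16,0,-55],0]])

```text
clock: 11.42
eef_pos: [0.5186, -0.0024, 0.1529]
tool_rot: [0.122, 0.993, 0.0, 0.003]
ft_force: [0.4, 0.7, -0.2]
grip_width: 0.0001
grasp_force: 0.0
```

Emit:
step_arm(rows=[[[-10,-24,0],0],[[-22,-48,0],0],[[-34,-72,0],0],[[-44,-90,0],0],[[-44,-95,0],0],[[-44,-95,0],0]])

```text
clock: 12.18
eef_pos: [0.5362, -0.105, 0.15]
tool_rot: [0.122, 0.993, 0.0, -0.001]
ft_force: [-0.6, 0.2, 0.0]
grip_width: 0.0001
grasp_force: 0.0
```

Emit:
step_arm(rows=[[[0,0,20],0],[[0,0,40],0],[[0,0,52],0],[[0,0,56],0],[[0,0,56],0],[[0,0,56],0]])

```text
clock: 12.92
eef_pos: [0.5373, -0.1052, 0.0951]
tool_rot: [0.121, 0.993, -0.0, 0.001]
ft_force: [0.5, -0.4, -0.1]
grip_width: 0.0001
grasp_force: 0.0
```

Emit:
step_arm(rows=[[[0,6,0],0],[[0,10,0],0],[[0,13,0],0],[[0,16,0],0],[[0,20,0],0],[[0,26,0],0],[[0,33,0],0],[[0,40,0],0],[[0,47,0],0],[[0,53,0],0],[[0,58,0],0],[[0,60,0],0]])

```text
clock: 14.42
eef_pos: [0.5513, -0.0466, 0.0944]
tool_rot: [0.121, 0.993, -0.0, 0.0]
ft_force: [0.2, -0.5, 0.2]
grip_width: 0.0002
grasp_force: 0.4
```

```bash
python3 - <<'E'
from h import *
np.set_printoptions(precision=2,suppress=True)
o=bot.get_obs();print(o['clock'],o['eef_pos'],o['ft_force'])
rgb,d,w,P=cloud('scene'); s=rgb[170:320,220:440]
W=w*1000;x,y,z=W[...,0],W[...,1],W[...,2]
b=(z>44)&(z<50)&(x>525)&(x<650)&(y>-80)&(y<150)&(rgb[...,0].astype(int)>rgb[...,2]+30)
print(b.sum(),*rect(w[b]))
save('s4.png',s,3.5)
E
```

```text
14.425 [ 0.55 -0.05  0.09] [ 0.18 -0.48  0.18]
1058 [569.35  15.82] (157.9698944091797, 49.973148345947266) [[526.91 -55.32]
 [575.54 -66.79]
 [611.8   86.96]
 [563.16  98.43]]
```

View pics/s4.png

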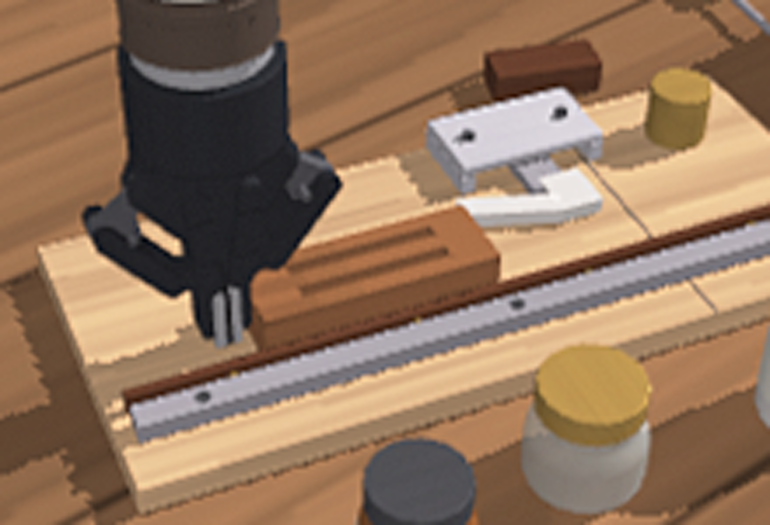

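Emit:
step_arm(rows=[[[0,4,0],0],[[0,9,0],0],[[0,14,0],0],[[0,19,0],0],[[0,24,0],0],[[0,29,0],0],[[0,34,0],0],[[0,38,0],0],[[0,42,0],0],[[0,45,0],0],[[0,48,0],0],[[0,50,0],0]])

```text
clock: 15.98
eef_pos: [0.5631, 0.0009, 0.0944]
tool_rot: [0.122, 0.993, -0.001, -0.0]
ft_force: [-0.5, -4.4, 1.3]
grip_width: -0.0002
grasp_force: 2.1
```

Emit:
step_arm(rows=[[[0,2,0],0],[[0,4,0],0],[[0,6,0],0],[[0,8,0],0],[[0,10,0],0],[[0,12,0],0],[[0,14,0],0],[[0,16,0],0],[[0,18,0],0],[[0,20,0],0],[[0,20,0],0]])

```text
clock: 17.35
eef_pos: [0.5682, 0.0214, 0.0944]
tool_rot: [0.121, 0.993, 0.0, 0.0]
ft_force: [-0.4, -2.3, 0.2]
grip_width: 0.0
grasp_force: 1.2
```

```bash
python3 - <<'E'
from h import *
np.set_printoptions(precision=2,suppress=True)
o=bot.get_obs();print(o['clock'],o['eef_pos'],o['ft_force'])
rgb,d,w,P=cloud('scene'); s=rgb[150:300,250:470]
W=w*1000;x,y,z=W[...,0],W[...,1],W[...,2]
b=(z>44)&(z<50)&(x>525)&(x<650)&(y>-20)&(y<200)&(rgb[...,0].astype(int)>rgb[...,2]+30)
print(b.sum(),*rect(w[b]))
save('s5.png',s,3.5)
r2,d,w,P=cloud('top'); np.savez('top5.npz',rgb=r2,w=w)
E
```

```text
17.35 [0.57 0.02 0.09] [-0.41 -2.27  0.22]
965 [586.68  84.25] (159.13490295410156, 49.46511459350586) [[544.31  12.51]
 [592.45   1.13]
 [629.05 156.  ]
 [580.91 167.38]]
```

View pics/s5.png

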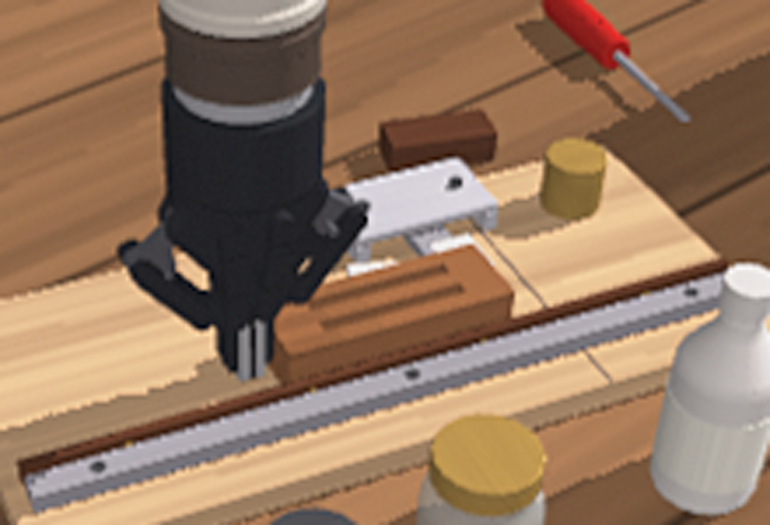

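Emit:
step_arm(rows=[[[0,3,0],0],[[0,6,0],0],[[0,9,0],0],[[0,12,0],0],[[0,14,0],0],[[0,16,0],0],[[0,18,0],0],[[0,19,0],0],[[0,20,0],0],[[0,20,0],0]])

```text
clock: 18.7
eef_pos: [0.5729, 0.0405, 0.0944]
tool_rot: [0.121, 0.993, 0.0, 0.0]
ft_force: [0.0, -2.1, 0.8]
grip_width: 0.0002
grasp_force: 1.5
```

```bash
cat > m.py <<'E'
from h import *
np.set_printoptions(precision=2,suppress=True)
c,s=.9705,.2411
BX=np.array([c,-s]);BY=np.array([s,c])
def proj(P,pt):  # world mm->pixel
    T=np.array(P['pose']); q=T[:3,:3].T@(np.asarray(pt)/1000-T[:3,3]); return P['cx']+P['fx']*q[0]/-q[2], P['cy']+P['fy']*q[1]/q[2]
def strip(rgb,P,z,a0,a1,b0,b1,st=.25):
    # rectified patch on plane z (mm), rows=a cols=b
    A=np.arange(a0,a1,1.);B=np.arange(b0,b1,st)
    aa,bb=np.meshgrid(A,B,indexing='ij')
    p=np.stack([aa*BX[0]+bb*BY[0],aa*BX[1]+bb*BY[1],np.full_like(aa,z)],-1)/1000
    T=np.array(P['pose']); q=(p-T[:3,3])@T[:3,:3]
    u=P['cx']+P['fx']*q[...,0]/-q[...,2]; v=P['cy']+P['fy']*q[...,1]/q[...,2]
    return cv2.remap(rgb,u.astype(np.float32),v.astype(np.float32),cv2.INTER_LINEAR).astype(float),A,B
def line_b(rgb,P,a0,a1):
    im,A,B=strip(rgb,P,18,a0,a1,322,342); g=im.sum(2).mean(0)
    j=g.argmin(); h=np.clip(np.median(g)-g,0,None); k=slice(max(0,j-8),j+9); return (h[k]*B[k]).sum()/h[k].sum(), np.median(g)-g[j]
def nose_b(rgb,P,lo,hi):
    im,A,B=strip(rgb,P,48,553,566,lo,hi); g=cv2.GaussianBlur(im.mean(0),(1,9),0)
    d=np.linalg.norm(g[4:]-g[:-4],axis=1); return B[d.argmax()+2], d.max(), im
E
python3 - <<'E'
from m import *
o=bot.get_obs();e=o['eef_pos']*1000;print(o['clock'],e,o['ft_force'],'tcp b',e[:2]@BY)
T0=np.load('top.npz')['rgb'];S0=np.load('scene.npz')['rgb']
out=[]
for n,R0 in (('top',T0),('scene',S0)):
    rgb,d,w,P=cloud(n)
    print(n,'line',[line_b(R0,P,*r) for r in ((545,565),(605,620))],'nose',nose_b(rgb,P,300,345)[:2])
    # blank start nose sanity: rectified patch picture on top plane
    im,A,B=strip(rgb,P,48,540,590,290,345); out.append(cv2.resize(im.astype(np.uint8),(700,220)))
    im,A,B=strip(R0,P,18,520,630,290,345); out.append(cv2.resize(im.astype(np.uint8),(700,70)))
save('rect.png',np.vstack(out))
E
```

```text
18.7 [572.95  40.52  94.4 ] [ 0.02 -2.13  0.76] tcp b 177.4650904498507
top line [(np.float64(331.8680467539783), np.float64(124.5)), (np.float64(331.79999394746403), np.float64(117.96666666666664))] nose (np.float64(317.25), np.float64(48.33869497058569))
scene line [(np.float64(331.51180512968506), np.float64(110.14999999999998)), (np.float64(331.50727222288276), np.float64(133.20000000000005))] nose (np.float64(320.75), np.float64(32.70030364697392))
```

View pics/rect.png

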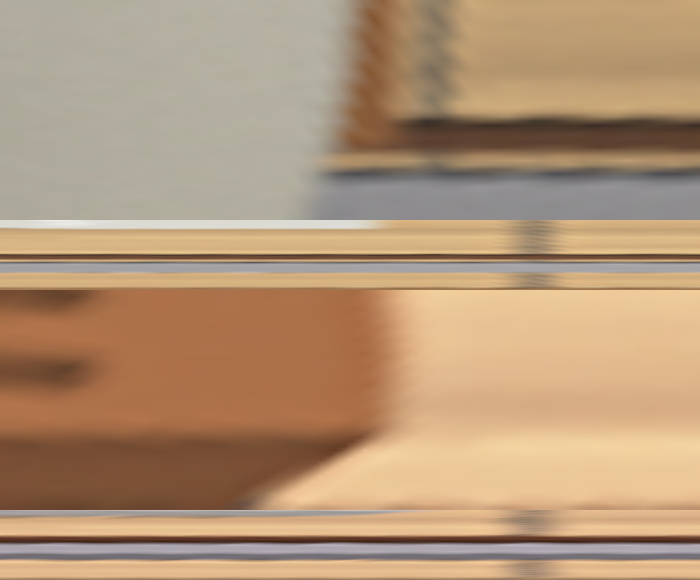

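Emit:
step_arm(rows=[[[0,1.5,0],0],[[0,3,0],0],[[0,4.5,0],0],[[0,5.5,0],0],[[0,6.5,0],0],[[0,7,0],0],[[0,7,0],0]])

```text
clock: 19.68
eef_pos: [0.5746, 0.0473, 0.0944]
tool_rot: [0.121, 0.993, 0.0, -0.0]
ft_force: [-1.3, -1.9, -0.1]
grip_width: 0.0001
grasp_force: 1.6
```

```bash
python3 - <<'E'
from m import *
o=bot.get_obs();e=o['eef_pos']*1000;print(o['clock'],e,o['ft_force'],'tcp b',e[:2]@BY)
for n in ('top','scene'):
    rgb,d,w,P=cloud(n)
    im,A,B=strip(rgb,P,48,545,565,320,340,.5); g=im[...,:].mean(0)
    print(n,[(b,*np.round(x).astype(int).tolist()) for b,x in zip(B,g)][8:30])
    W=w*1000; z=W[...,2]; b=W[...,:2]@BY; a=W[...,:2]@BX
    m=(z>43)&(z<52)&(a>530)&(a<572)&(b>300)&(b<345); print('depth max b',np.percentile(b[m],[95,98,99.5]) if m.any() else None)
E
```

```text
19.675 [574.61  47.29  94.39] [-1.28 -1.9  -0.1 ] tcp b 184.43659305446226
top [(np.float64(324.0), 181, 176, 161), (np.float64(324.5), 181, 176, 161), (np.float64(325.0), 181, 177, 162), (np.float64(325.5), 181, 177, 162), (np.float64(326.0), 181, 176, 162), (np.float64(326.5), 181, 176, 162), (np.float64(327.0), 181, 176, 162), (np.float64(327.5), 180, 176, 161), (np.float64(328.0), 180, 176, 161), (np.float64(328.5), 180, 176, 161), (np.float64(329.0), 180, 176, 162), (np.float64(329.5), 179, 176, 162), (np.float64(330.0), 179, 175, 162), (np.float64(330.5), 178, 175, 161), (np.float64(331.0), 178, 174, 160), (np.float64(331.5), 178, 172, 156), (np.float64(332.0), 178, 169, 151), (np.float64(332.5), 180, 166, 144), (np.float64(333.0), 182, 164, 136), (np.float64(333.5), 185, 161, 128), (np.float64(334.0), 187, 159, 121), (np.float64(334.5), 188, 157, 115)]
depth max b None
scene [(np.float64(324.0), 170, 110, 70), (np.float64(324.5), 169, 109, 70), (np.float64(325.0), 170, 109, 70), (np.float64(325.5), 171, 111, 72), (np.float64(326.0), 175, 115, 76), (np.float64(326.5), 180, 122, 83), (np.float64(327.0), 187, 130, 91), (np.float64(327.5), 195, 141, 101), (np.float64(328.0), 204, 152, 111), (np.float64(328.5), 212, 163, 121), (np.float64(329.0), 219, 172, 129), (np.float64(329.5), 223, 180, 136), (np.float64(330.0), 226, 185, 140), (np.float64(330.5), 228, 188, 143), (np.float64(331.0), 228, 190, 145), (np.float64(331.5), 229, 190, 145), (np.float64(332.0), 228, 190, 145), (np.float64(332.5), 228, 189, 145), (np.float64(333.0), 227, 188, 144), (np.float64(333.5), 227, 188, 144), (np.float64(334.0), 227, 188, 143), (np.float64(334.5), 227, 187, 143)]
depth max b [326.08 326.77 328.3 ]
```

Emit:
step_arm(rows=[[[0,0.8,0],0],[[0,1.6,0],0],[[0,2.4,0],0],[[0,3,0],0],[[0,3,0],0],[[0,3,0],0],[[0,3,0],0]])

```text
clock: 20.65
eef_pos: [0.5753, 0.0502, 0.0944]
tool_rot: [0.121, 0.993, 0.0, 0.0]
ft_force: [-0.8, -2.9, -0.1]
grip_width: -0.0002
grasp_force: 1.4
```

Emit:
step_arm(rows=[[[0,-2,0],0],[[0,-6,0],0],[[0,-14,0],0],[[0,-30,0],0],[[0,-55,0],0],[[0,-85,0],0],[[0,-110,-20],0],[[0,-135,-50],0],[[0,-160,-80],0],[[0,-180,-80],0],[[0,-180,-80],0]])

```text
clock: 22.02
eef_pos: [0.5309, -0.1262, 0.1739]
tool_rot: [0.123, 0.992, 0.0, -0.0]
ft_force: [-0.6, -0.7, 0.8]
grip_width: -0.0001
grasp_force: 0.0
```

```bash
python3 - <<'E'
from m import *
o=bot.get_obs();e=o['eef_pos']*1000;print(o['clock'],e,o['ft_force'])
out=[]
for n in ('top','scene'):
    rgb,d,w,P=cloud(n)
    nb,q,im=nose_b(rgb,P,320,342)
    tb=[]
    im2,A,B=strip(rgb,P,48,545,565,190,212); g=im2.mean(0); dd=np.linalg.norm(g[4:]-g[:-4],axis=1); tb=B[dd.argmax()+2]
    print(n,'nose',nb,q,'tail',tb,'line',line_b(rgb,P,605,620),line_b(rgb,P,510,540))
    W=w*1000;z=W[...,2];zb=18.7 if n=='top' else 16.8
    m=(z>zb+25)&(z<zb+35)&(W[...,0]>525)&(W[...,0]<680)&(W[...,1]>20)&(W[...,1]<230)&(W[...,:2]@BX<580)&(W[...,:2]@BX>515)&(W[...,:2]@BY>190)
    r=rect(w[m]); cc=r[2]; print(r[1]); print(np.c_[cc@BX,cc@BY])
    v=(slice(130,290),slice(170,390)) if n=='top' else (slice(140,300),slice(280,500))
    out.append(cv2.resize(rgb[v],(400,291)))
save('fin.png',np.hstack(out))
E
```

```text
22.025 [ 530.91 -126.19  173.88] [-0.65 -0.7   0.76]
top nose 331.0 34.82882034285832 tail 198.5 line (np.float64(331.8975334255417), np.float64(111.80000000000001)) (np.float64(331.6021466639219), np.float64(64.2833333333333))
(130.4813232421875, 46.63572692871094)
[[526.84 201.74]
 [573.48 201.66]
 [573.7  332.14]
 [527.06 332.22]]
scene nose 330.5 34.16450068487753 tail 201.0 line (np.float64(331.5043396413356), np.float64(134.03333333333336)) (np.float64(325.91767729137547), np.float64(47.56666666666666))
(131.44337463378906, 50.64590835571289)
[[523.44 199.93]
 [574.08 199.85]
 [574.3  331.29]
 [523.65 331.38]]
```

View pics/fin.png

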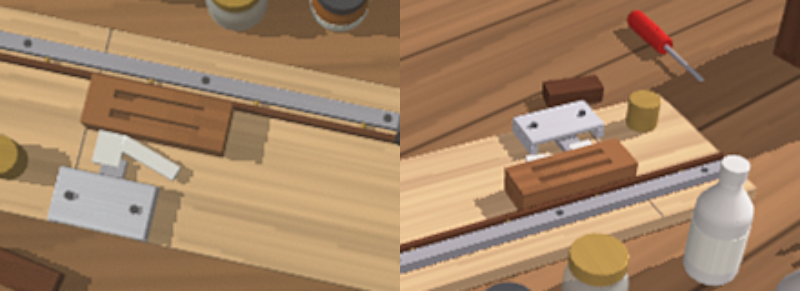

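```bash
python3 -c "
from workcell import bot
print(bot.job_done())"
```

```text
the job is handed in; nothing more can be done
None
```

I handed the job in at about 22 s of the 72 s limit. The blank was pressed on the fence at about 11 N at the tool, then fed past the shoe. Its front edge measures within about 1 mm of the line, it is flush with the fence, and the arm is clear. The hand-in returned no verdict.

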